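Refit the shutter knob and hold the long cell in the light path

ROBOT

A 6-joint arm with a two-finger parallel gripper is mounted at the origin on the work surface. World frame = base frame: x ahead of the robot, y to its left, z up, the work surface at z = 0. Lengths are in m, angles in rad, forces in N, time in s.
With the tool pointing down it reaches from about 0.35 to 0.975 m from the base axis. Payload 4.9 kg.
Tool frame: the origin (TCP) lies midway between the tips of the shut fingers; the grasp point (between the pads) lies manip.tcp_to_grasp behind it (manip.tcp_to_grasp is the distance from the TCP to the grasp point, in m); z points along the fingers, y is the line along which they close (so a half turn about z gives the same grasp; the last joint's range is limited). The gripper opens to 85 mm and grips with 20 to 120 N. Pads are 22 mm wide; open, the fingers measure 114 mm over their backs; the gripper's body (76 mm by 85 mm) begins 54 mm behind the grasp point. The pads swing forward as they close: fully open they stand 13 mm farther back than shut.
Start: joints at [-1.448, 0.053, 1.613, -0, 1.476, -0.119], TCP at [0.15, -0.607, 0.231] pointing down, gripper open.
Joint ranges: [-3.01, 3.01], [-1.01, 2.22], [0.06, 2.58], [-1.02, 4.17], [0.09, 2.62], [-3.14, 3.14]. Speed limits (rad/s): [2.57, 2.57, 3.14, 3.14, 3.14, 3.14].

INTERFACE

Orientations are given as a unit quaternion [w, x, y, z].
In Python, from plant import manip, grab_frame, calibration, job_done gives the robot as it stands.
- The arm moves only by the tool send_rows, never from a script. Its argument "rows" is a list of rows, each an object of numbers: "x", "y", "z": the shift along the tool's x, y, z normalised to -1 to 1, where 1 is 15 cm; "wx", "wy", "wz": the turn, a rotation vector about the tool's x, y, z normalised to -1 to 1, where 1 is pi/4 rad; "hand": the opening, from -1 (shut) to 1 (fully open). In form: [{"x": .., "y": .., "z": .., "wx": .., "wy": .., "wz": .., "hand": ..}, ...]. A call has exactly 10 rows; each row shifts and turns the commanded pose from where the row before left it, along the tool's axes as they then stand; what a row does not reach is not made up. A row lasts 1/12 s, in which the tool goes at most 41.7 mm and 7.16 degrees, less where a joint would pass 70% of its speed; a pose out of reach is approached as far as the arm can. A call with a number of a shift or a turn outside -1 to 1 is refused whole. A call with a gripper value outside its range is refused whole. The fingers move at their own pace and stop on an object; the grip force is fixed at half the most. Time passes only in rows, so rows that do not move let the fingers close, or fill a call up. It gives the time, the measured TCP pose, the force, the opening and the grip force at its end, in the units of the state.
- manip.state(): the state, without advancing time (a new reading comes with each control period).
- grab_frame(name): name is "scene" or "top" or "wrist"; returns the picture (420x560x3 uint8, blue, green, red); there is no depth.
- calibration(name): a dict with "camera_matrix" (3x3 intrinsics, pixels), "k1" (the pictures are not rectified: a ray, as slopes to the right and down, at radius r is drawn at 1 + k1 r^2 times it, then the intrinsics apply), "R" (3x3) and "t" (3): a world point X has camera coordinates R X + t. Camera axes: x right, y down, z forward; pixel columns grow to the right and rows downward; lengths in m; the calibration is good to about 2 mm. A picture is of the moment at which its call begins: read the wrist's pose just before it. calibration takes no time and is no camera call; for the wrist camera it gives the pose at the moment of the call.
- job_done(): hands the job in; it is judged then, once.
The state is a dict: "time": time; "joint_pos": joint angles; "joint_vel": joint speeds; "joint_efforts": joint torques, N m; "tool_pos": TCP position; "tool_rot": TCP orientation; "contact_force": force on the tool from outside, world axes, zero at the start; "ft_torque": the same for the moment, N m; "gripper_width": opening from 0.0 (shut) to 1.0 (fully open); "grasp_force": force on a finger pad.
Only numpy, scipy, OpenCV 4.12 (cv2) and the standard library are available. Lean on these libraries where they do the work, as an engineer would, in place of code of your own. Each camera call takes 0.05 s, during which the arm holds its last target. There are 200 camera calls.

TASK

The lamp on the inspection rail has had its bulb changed and its shutter knob is still off: push the loose knob fully home onto the square shaft on top of the lamp's snout and turn it counter-clockwise (seen from above) to its stop, so that the shutter is open. Then take the longest of the three glass cells out of the rack, gripping it only by its two long frosted sides and never touching the clear windows at its ends, and hold it upright and centred in the light path between lamp and camera lens, lengthwise so that the light goes in at one window and out at the other. Finish while still holding it there, the knob in place and the shutter open, and leave the other two cells and everything else where they stand.

Things in the scene. Friction and masses are not known exactly. Their poses are not given: they have to be found in the camera images.
- knob: Loose grey shutter knob: a bar 52 mm long (x), 20 mm wide (y), 26 mm high, round ended, with a square 11.6 mm through bore standing vertically in its middle, bore sides along x and y. Starts upright on the bench. Origin: on the bore's axis at the underside; z up. It fits in any of the four square positions. 35 g.
- shutter_shaft (a point): Square steel shutter shaft, 10 mm across, 22 mm tall (top 4 mm tapering to 5.6 mm), on a round boss 34 mm wide on top of the lamp's snout. Origin: on its axis at the boss's top, where the knob's underside rests when home, about 147 mm above the bench. x, y along the square's sides, turning with it; z up. The lamp house starts 70 mm away (light_path's +y side); its top is 31 mm above this point.
- shutter (a joint): Angle of the shutter shaft, rad: 0 shut, 1.57 (a stop) fully open, growing counter-clockwise seen from above; starts between 0 and 0.35. A friction of about 0.04 N m keeps it where it is left. The knob has about 0.18 rad of play on the shaft either way, so the shaft follows the knob by that much late.
- light_path (a point): Centre of the light path: on the optical axis, midway in the 150 mm gap between the mouth of the lamp's snout (+y side, tube 52 mm across) and the camera lens (-y side, 60 mm across), 115 mm above the bench, 87 mm above the rail. y runs along the beam, towards the lamp; z up. The shutter shaft lies 125 mm along +y. Lamp, camera and rail are one fixed bench.
- cell: The long cell, longest of three rectangular quartz cells in the rack: 52.5 mm long (x), 12.5 mm wide (y), 45 mm high plus a 4 mm white lid (52 x 11.5 mm) fixed on top; 45 g, rigid, empty. Its two long sides (+y, -y) are frosted; its two small end faces (+x, -x) are the clear windows, not to be touched. Origin: centre of the underside; z up.
- cell_center (a point): Middle of the long cell, 22.5 mm above its underside, axes as the cell's: the point to bring into the light path.
- rack: Grey cell rack, fixed, 85 mm (x) by 228 mm (y), 14 mm high, with three equal slots 55.5 mm long (x), 15.5 mm wide (y), 10 mm deep, 72 mm apart along y. One cell stands in each, long side along the rack's x; the long one may be in any of them, its underside 4 mm above the bench. Origin: centre of the underside.
- cell_20: Shorter cell in the rack, 22.5 x 12.5 mm, 45 mm high plus lid: leave it. Origin: centre of the underside.
- cell_10: Shortest cell in the rack, 12.5 x 12.5 mm, 45 mm high plus lid: leave it. Origin: centre of the underside.
- screwdriver: Screwdriver lying on the bench, 190 mm long: leave it.
- bulb_carton: Small cardboard bulb box, 42 x 42 x 62 mm: leave it.
- petri: Clear petri dish, 63 mm across, 15 mm high: leave it.
- reagent_bottle: Amber bottle, 60 mm across, 130 mm high, behind the rail: leave it.
- beaker: Glass beaker, 70 mm across, 90 mm high, behind the rail: leave it.
- well_plate: Clear well plate, 128 x 86 x 17 mm, to the right of the rail: leave it.
There are look-alikes about, which are no part of the job. Several things have the shape of the knob; the one meant has the colours described above.

How it is judged:
On the way, in this order (a step that is already met when the one before it is completed fails the run):
1. the knob is fully home on the square shutter shaft (horizontal distance between knob and shutter_shaft below 0.003 m and z of knob in the frame of shutter_shaft between -0.003 and 0.004 m and angle between knob's own z axis and vertical below 0.12 rad), for 0.2 s.
2. the knob, still home, has been turned until the shutter is open (at least 1.25 of 1.57 rad) (all of step 1 and value of joint shutter above 1.25 rad), for 0.2 s.
At the end, for the whole second after the job is handed in: Knob home (within 4 mm down, 3 mm sideways), shutter at 1.25 rad or more; long cell held still by its frosted sides (over 2 N), clear of bench and knob, its middle within 6 mm sideways, 12 mm in height, 35 mm along the beam of the path's centre, lengthwise and upright within 0.15 rad (all of step 2 and x of cell_center in the frame of light_path between -0.006 and 0.006 m and y of cell_center in the frame of light_path between -0.035 and 0.035 m and z of cell_center in the frame of light_path between -0.012 and 0.012 m and angle between the x axis of cell and the y axis of light_path, either way round below 0.15 rad and angle between cell's own z axis and vertical below 0.15 rad and linear speed of cell below 0.02 m/s and contact force between the fingers and cell_c0 above 2 N and contact force between cell and optical_bench below 0.3 N and contact force between cell and knob below 0.3 N); the arm keeps its last pose, push and grip.
It fails at once if the fingers touch a clear window of the long cell (contact force between the fingers and cell_c1 above 0.3 N or contact force between the fingers and cell_c2 above 0.3 N).
It fails at once if one of the other two cells is shifted by more than 15 mm or tipped (distance of any of cell_20, cell_10 from where it was at the start of the episode above 0.015 m or angle between any of cell_20, cell_10's own z axis and vertical above 0.4 rad).
It fails at once if a bystander is shifted by more than 30 mm (distance of any of screwdriver, bulb_carton, petri, reagent_bottle, beaker, well_plate from where it was at the start of the episode above 0.03 m).
It also fails if it takes over 61 s, if anything falls off the work surface, if the arm or the gripper's body presses on something with over 40 N, if the wrist force passes 120 N, or if a joint passes its speed limit or range.

## Working session

There is one attempt and no reset: what is moved stays moved. The work goes in short steps, Python scripts to look and compute and a tool call to move; the robot and the scene stay as the last step left them, time stands still between calls to the robot, and variables do not carry over. Pictures are saved under pics/ and viewed, at most 10 in all, crops included, and the job is handed in when it is done.

Besides the shell and the picture viewer there is one more tool, called after "Call:" by a JSON object that holds its "api" and its "payload". send_rows: Moves the arm, as the interface text tells. Scaled input: -1 to 1 covers 15 cm each way for a shift and pi/4 rad each way for a turn. Its arguments: {"type":"object","properties":{"rows":{"type":"array","items":{"type":"object","properties":{"x":{"type":"number","minimum":-1,"maximum":1},"y":{"type":"number","minimum":-1,"maximum":1},"z":{"type":"number","minimum":-1,"maximum":1},"wx":{"type":"number","minimum":-1,"maximum":1},"wy":{"type":"number","minimum":-1,"maximum":1},"wz":{"type":"number","minimum":-1,"maximum":1},"hand":{"type":"number"}}}}},"required":["rows"]}

```bash
mkdir -p pics; ls; python3 - <<'E'
from plant import manip, grab_frame, calibration
import cv2,json
print(manip.tcp_to_grasp, manip.state())
for n in ("scene","top"):
    cv2.imwrite(f"pics/{n}0.png",grab_frame(n)); c=calibration(n); print(n,c)
E
```

```text
pics
0.0187 {'time': 0.0, 'joint_pos': array([-1.44804099e+00,  5.33622149e-02,  1.61431911e+00, -1.55903561e-06,
        1.47600130e+00, -1.18974951e-01]), 'joint_vel': array([-0.00085694,  0.00098712,  0.00048541,  0.00122624,  0.00198158,
       -0.00142627]), 'joint_efforts': array([ 2.53020364e-03, -3.93685126e+01, -3.70171380e+01,  7.01623003e-05,
        7.13919828e-03,  9.15727270e-06]), 'tool_pos': array([ 0.14955131, -0.6061905 ,  0.23004471]), 'tool_rot': array([-1.04497885e-03,  9.92704145e-01,  1.20571092e-01, -2.75115463e-06]), 'contact_force': array([ 0.53232842, -0.67236807,  1.13800046]), 'ft_torque': array([0.02867532, 0.02952788, 0.01094417]), 'grasp_force': 0.0, 'gripper_width': 0.998775976143677}
scene {'camera_matrix': array([[502.69153437,   0.        , 277.08601247],
       [  0.        , 502.69153437, 211.39993962],
       [  0.        ,   0.        ,   1.        ]]), 'k1': -0.16342679948499994, 'R': array([[ 0.84996883,  0.52661431, -0.0151779 ],
       [ 0.28585488, -0.48519413, -0.82636169],
       [-0.44253811,  0.698043  , -0.56293515]]), 't': array([-0.4950458 , -0.05976567,  1.47195215])}
top {'camera_matrix': array([[497.76520336,   0.        , 277.79276633],
       [  0.        , 497.76520336, 216.32051407],
       [  0.        ,   0.        ,   1.        ]]), 'k1': 0.01350192013359743, 'R': array([[-0.01697452, -0.99961737,  0.02183993],
       [-0.99352021,  0.01440783, -0.11273867],
       [ 0.11238087, -0.02361209, -0.99338462]]), 't': array([-0.02083695,  0.57553384,  1.34592838])}
```

View pics/scene0.png

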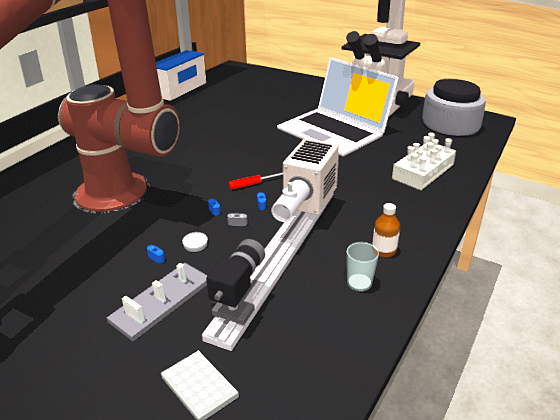

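View pics/top0.png

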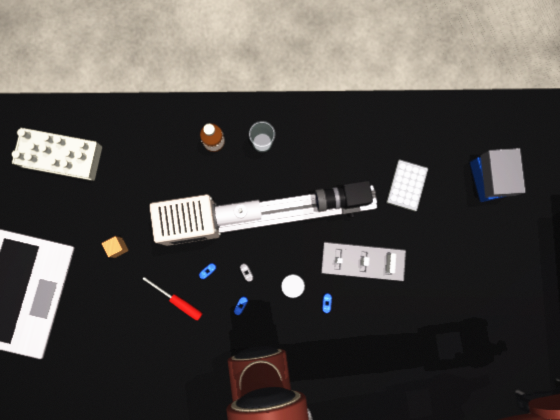

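The scene view shows the grey knob at (237,219), and the rail with the lamp's snout at (290,205). The long cell is in the nearest slot of the rack, at (133,309). In the top view the knob is at (247,272), the shaft near (241,210), and the long cell in the right slot at (392,262).

```bash
cat > h.py <<'E'
import numpy as np, cv2
from plant import manip, grab_frame, calibration
from scipy.spatial.transform import Rotation as Rn
def ray(c,u,v):
    K=c["camera_matrix"]; d=np.array([(u-K[0,2])/K[0,0],(v-K[1,2])/K[1,1]]); s=d.copy()
    for _ in range(20): s=d/(1+c["k1"]*(s@s))
    return -c["R"].T@c["t"], c["R"].T@np.array([*s,1])
def onz(c,u,v,z):
    o,d=ray(c,u,v); return o+d*(z-o[2])/d[2]
def proj(c,X):
    p=c["R"]@np.asarray(X,float)+c["t"]; s=p[:2]/p[2]; s=s*(1+c["k1"]*(s@s)); K=c["camera_matrix"]
    return np.array([K[0,0]*s[0]+K[0,2],K[1,1]*s[1]+K[1,2]])
def two(ca,pa,cb,pb):
    oa,da=ray(ca,*pa); ob,db=ray(cb,*pb); A=np.stack([da,-db],1); s=np.linalg.lstsq(A,ob-oa,rcond=None)[0]
    P,Q=oa+da*s[0],ob+db*s[1]; return (P+Q)/2, np.linalg.norm(P-Q)
def pose():
    s=manip.state(); q=s["tool_rot"]; return s, s["tool_pos"], Rn.from_quat([q[1],q[2],q[3],q[0]]).as_matrix()
E
python3 - <<'E'
from h import *
im=cv2.imread("pics/top0.png"); c=calibration("top")
hsv=cv2.cvtColor(im,cv2.COLOR_BGR2HSV)
# knob
def blob(m,x0,y0,x1,y1):
    z=np.zeros_like(m); z[y0:y1,x0:x1]=m[y0:y1,x0:x1]
    cs,_=cv2.findContours(z,cv2.RETR_EXTERNAL,cv2.CHAIN_APPROX_NONE); return max(cs,key=cv2.contourArea)
m=(hsv[...,2]>60).astype(np.uint8)*255
k=blob(m,230,255,265,285)
for z in(0.013,.026):
    P=np.array([onz(c,*p[0],z)[:2] for p in k]).astype(np.float32); print("knob",cv2.minAreaRect(P))
r=blob(m,310,235,415,285); P=np.array([onz(c,*p[0],.014)[:2] for p in r]).astype(np.float32); print("rack",cv2.minAreaRect(P),cv2.boxPoints(cv2.minAreaRect(P)))
for n,p,z in(("shaft",(241,210),.16),("cell",(392,262),.053),("lens",(315,200),.115),("mouth",(260,210),.115)): print(n,onz(c,*p,z))
big=cv2.resize(im[175:290,185:415],None,fx=3.4,fy=3.4,interpolation=cv2.INTER_CUBIC); cv2.imwrite("pics/top0b.png",big)
E
```

```text
knob ((0.4229230284690857, 0.0600835382938385), (0.05319712311029434, 0.024634290486574173), 26.001392364501953)
knob ((0.4228975474834442, 0.05954623222351074), (0.05269937217235565, 0.024403799325227737), 26.001384735107422)
rack ((0.44817933440208435, -0.26659542322158813), (0.23240724205970764, 0.0895349532365799), 83.65225982666016) [[ 0.39083856 -0.377137  ]
 [ 0.4798246  -0.3870362 ]
 [ 0.5055201  -0.15605384]
 [ 0.41653407 -0.14615464]]
shaft [0.57805821 0.06528818 0.16      ]
cell [ 0.44368975 -0.33708132  0.053     ]
lens [ 0.60740435 -0.12606712  0.115     ]
mouth [0.58307442 0.01813732 0.115     ]
```

View pics/top0b.png

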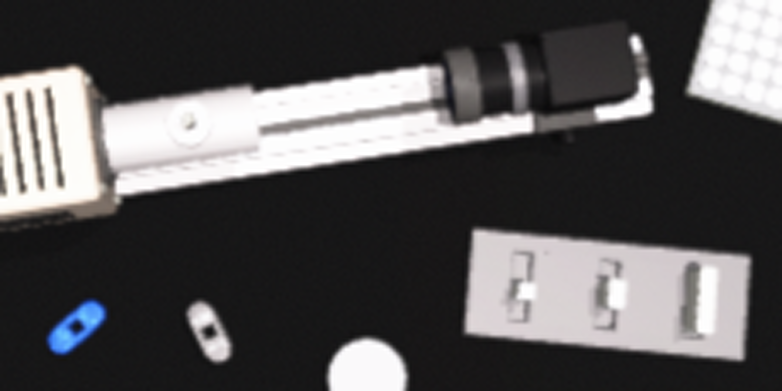

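The zoomed top view shows the shaft and boss at crop (187,122), which is full-image (240,211). The grey knob with its bore is at (209,331), the blue look-alike at (76,327), and the long cell in the right-hand slot at (702,300). Next I move above the knob and shaft so the wrist camera can see both.

```bash
cat >> h.py <<'E'
def goal(p,hd):
    """needed shift (tool axes, units of 15 cm) and turn (units of pi/4), done shift first"""
    s,t,R=pose(); a=np.radians(hd); x=[np.cos(a),np.sin(a),0]; y=[np.sin(a),-np.cos(a),0]
    G=np.stack([x,y,[0,0,-1]],1); 
    print("t=%.2f"%s["time"],"tcp",t.round(4),"head %.2f"%np.degrees(np.arctan2(R[1,0],R[0,0])),"F",s["contact_force"].round(1),"w %.3f gf %.1f"%(s["gripper_width"],s["grasp_force"]))
    print(" shift",(R.T@(np.array(p)-t)/.15).round(3)," turn",(Rn.from_matrix(R.T@G).as_rotvec()/(np.pi/4)).round(3))
E
python3 -c "
from h import *
goal([.48,.06,.32],26)"
```

```text
t=0.10 tcp [ 0.1496 -0.6062  0.2302] head 13.85 F [-0.3  0.8 -0.4] w 0.999 gf 0.0
 shift [ 3.202 -3.786 -0.591]  turn [-0.002 -0.001 -0.27 ]
```

Call:
{"api": "send_rows", "payload": {"rows": [{"x":0.16,"y":-0.19,"z":-0.04,"hand":1},{"x":0.16,"y":-0.19,"z":-0.04,"hand":1},{"x":0.16,"y":-0.19,"z":-0.04,"hand":1},{"x":0.16,"y":-0.19,"z":-0.03,"hand":1},{"x":0.16,"y":-0.19,"z":-0.03,"hand":1},{"x":0.16,"y":-0.19,"z":-0.03,"hand":1},{"x":0.16,"y":-0.19,"z":-0.03,"hand":1},{"x":0.16,"y":-0.19,"z":-0.03,"hand":1},{"x":0.16,"y":-0.19,"z":-0.03,"hand":1},{"x":0.16,"y":-0.19,"z":-0.03,"hand":1}]}}

```text
invalid input at $.rows[0]: expected keys x, y, z, wx, wy, wz, hand
```

Call:
{"api": "send_rows", "payload": {"rows": [{"x":0.16,"y":-0.19,"z":-0.03,"hand":1},{"x":0.16,"y":-0.19,"z":-0.03,"hand":1},{"x":0.16,"y":-0.19,"z":-0.03,"hand":1},{"x":0.16,"y":-0.19,"z":-0.03,"hand":1},{"x":0.16,"y":-0.19,"z":-0.03,"hand":1},{"x":0.16,"y":-0.19,"z":-0.03,"hand":1},{"x":0.16,"y":-0.19,"z":-0.03,"hand":1},{"x":0.16,"y":-0.19,"z":-0.03,"hand":1},{"x":0.16,"y":-0.19,"z":-0.03,"hand":1},{"x":0.16,"y":-0.19,"z":-0.03,"hand":1}]}}

```text
invalid input at $.rows[0]: expected keys x, y, z, wx, wy, wz, hand
```

Call:
{"api": "send_rows", "payload": {"rows": [{"wz":-0.135,"hand":1},{"wz":-0.135,"hand":1},{"hand":1},{"hand":1},{"hand":1},{"hand":1},{"hand":1},{"hand":1},{"hand":1},{"hand":1}]}}

```text
invalid input at $.rows[0]: expected keys x, y, z, wx, wy, wz, hand
```

```bash
python3 -c "
from h import *
goal([.423,.06,.32],26)
c=calibration('wrist'); im=grab_frame('wrist'); cv2.imwrite('pics/w1.png',im); np.save('w1.npy',c,allow_pickle=True)
s,t,R=pose(); print(c['k1'],'cam in tool',(R.T@(-c['R'].T@c['t']-t)).round(4),c['camera_matrix'][0,0]); print((R.T@c['R'].T).round(3))
for X in ([.423,.06,.026],[.578,.065,.16],[.443,-.337,.053]): print(proj(c,X).round(1))
"
```

```text
t=0.10 tcp [ 0.1496 -0.6062  0.2302] head 13.85 F [-0.3  0.8 -0.4] w 0.999 gf 0.0
 shift [ 2.833 -3.877 -0.591]  turn [-0.002 -0.001 -0.27 ]
0.012850203915634581 cam in tool [ 0.0749 -0.0003 -0.143 ] 294.3972737960993
[[-0.001 -0.957 -0.289]
 [ 1.    -0.001 -0.   ]
 [ 0.    -0.289  0.957]]
[-546.4 -410.4]
[-8027.2 -7992.2]
[  24.9 -267.6]
```

View pics/w1.png

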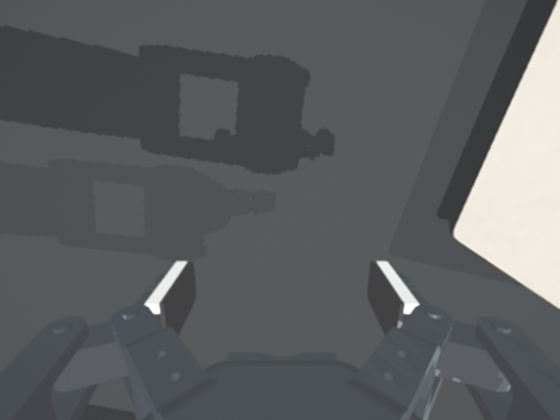

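The wrist picture, taken from the unmoved start pose because the rows were refused, shows only bare bench, the arm's shadow and the fingers. I'll resend with all keys filled in.

Call:
{"api": "send_rows", "payload": {"rows": [{"x":0.16,"y":-0.19,"z":-0.03,"wx":0,"wy":0,"wz":0,"hand":1},{"x":0.16,"y":-0.19,"z":-0.03,"wx":0,"wy":0,"wz":0,"hand":1},{"x":0.16,"y":-0.19,"z":-0.03,"wx":0,"wy":0,"wz":0,"hand":1},{"x":0.16,"y":-0.19,"z":-0.03,"wx":0,"wy":0,"wz":0,"hand":1},{"x":0.16,"y":-0.19,"z":-0.03,"wx":0,"wy":0,"wz":0,"hand":1},{"x":0.16,"y":-0.19,"z":-0.03,"wx":0,"wy":0,"wz":0,"hand":1},{"x":0.16,"y":-0.19,"z":-0.03,"wx":0,"wy":0,"wz":0,"hand":1},{"x":0.16,"y":-0.19,"z":-0.03,"wx":0,"wy":0,"wz":0,"hand":1},{"x":0.16,"y":-0.19,"z":-0.03,"wx":0,"wy":0,"wz":0,"hand":1},{"x":0.16,"y":-0.19,"z":-0.03,"wx":0,"wy":0,"wz":0,"hand":1}]}}

```text
time: 0.98
tool_pos: [0.3146, -0.2708, 0.2763]
tool_rot: [0.0, 0.993, 0.12, 0.0]
contact_force: [1.2, -0.2, -0.3]
gripper_width: 1.0
grasp_force: 0.0
```

Call:
{"api": "send_rows", "payload": {"rows": [{"x":0.16,"y":-0.19,"z":-0.03,"wx":0,"wy":0,"wz":0,"hand":1},{"x":0.16,"y":-0.19,"z":-0.03,"wx":0,"wy":0,"wz":0,"hand":1},{"x":0.16,"y":-0.19,"z":-0.03,"wx":0,"wy":0,"wz":0,"hand":1},{"x":0.16,"y":-0.19,"z":-0.03,"wx":0,"wy":0,"wz":0,"hand":1},{"x":0.16,"y":-0.19,"z":-0.03,"wx":0,"wy":0,"wz":0,"hand":1},{"x":0.16,"y":-0.19,"z":-0.03,"wx":0,"wy":0,"wz":0,"hand":1},{"x":0.16,"y":-0.19,"z":-0.03,"wx":0,"wy":0,"wz":0,"hand":1},{"x":0.16,"y":-0.19,"z":-0.03,"wx":0,"wy":0,"wz":0,"hand":1},{"x":0.16,"y":-0.19,"z":-0.03,"wx":0,"wy":0,"wz":-0.13,"hand":1},{"x":0.16,"y":-0.19,"z":-0.03,"wx":0,"wy":0,"wz":-0.13,"hand":1}]}}

```text
time: 1.82
tool_pos: [0.4762, 0.065, 0.3212]
tool_rot: [0.0, 0.975, 0.224, -0.0]
contact_force: [1.1, -0.5, 1.3]
gripper_width: 1.001
grasp_force: 0.0
```

```bash
python3 -c "
from h import *
goal([.48,.06,.30],26)
for X in ([.423,.06,.026],[.578,.065,.16],[.443,-.337,.053]): print(proj(calibration('wrist'),X).round(1))
"
```

```text
t=1.82 tcp [0.4762 0.065  0.3212] head 25.85 F [ 1.1 -0.5  1.3] w 1.001 gf 0.0
 shift [0.009 0.041 0.141]  turn [ 0.     0.    -0.003]
[269.3 205.5]
[327. 103.]
[498.5 303.2]
```

```bash
python3 -c "
from h import *
im=grab_frame('wrist'); cv2.imwrite('pics/w2.png',im)
cv2.imwrite('pics/w2b.png',cv2.resize(im[50:250,180:420],None,fx=3,fy=3,interpolation=cv2.INTER_CUBIC))
"
```

```text
(no output)
```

View pics/w2b.png

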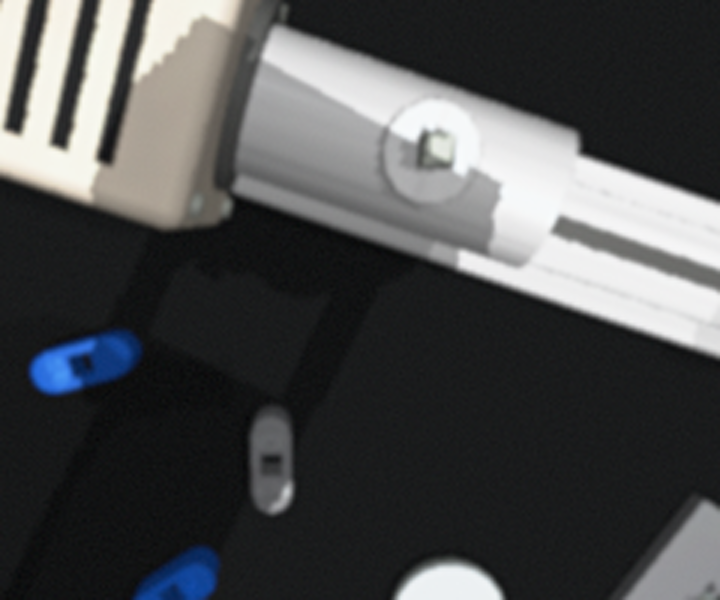

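The wrist crop shows the shaft on its boss at crop (432,150), which is full (324,100). The grey knob, upright in the crop, is at (271,460), which is full (270,203).

```bash
python3 - <<'E'
from h import *
c=calibration('wrist'); ct=calibration('top'); im=cv2.imread('pics/w2.png'); g=cv2.cvtColor(im,cv2.COLOR_BGR2GRAY)
hsv=cv2.cvtColor(im,cv2.COLOR_BGR2HSV)
sub=np.zeros_like(g); sub[180:226,258:284]=((g[180:226,258:284]>55)&(hsv[180:226,258:284,1]<90))*255
k=max(cv2.findContours(sub,0,1)[0],key=cv2.contourArea); print(cv2.boundingRect(k))
P=np.array([onz(c,*p[0],.024)[:2] for p in k]).astype(np.float32); print("knob",cv2.minAreaRect(P)); print("bore top",onz(c,270.3,204.2,.026))
print("boss wrist",onz(c,324,100,.147),"boss top",onz(ct,240.1,210.9,.147), "2view",two(c,(324,100),ct,(240.1,210.9)))
print("shaft top tip",onz(c,180+441/3,50+148/3,.169), "tip top", onz(ct,240.5,210.5,.169))
# snout edges in wrist image -> heading (upper edge, lower edge at z .115)
for a,b in(((275,27),(578,130)),((235,188),(525,265))):
    A,B=[onz(c,180+p[0]/3,50+p[1]/3,.115)[:2] for p in(a,b)]; d=A-B; print("snout edge",A,B,np.degrees(np.arctan2(d[1],d[0])))
big=cv2.resize(g[80:120,300:348],None,fx=12,fy=12,interpolation=cv2.INTER_CUBIC); cv2.imwrite('pics/shaft.png',big)
E
```

```text
(263, 187, 15, 35)
knob ((0.4263714551925659, 0.06591212749481201), (0.055070873349905014, 0.02152775600552559), 29.79217529296875)
bore top [0.42728212 0.06566746 0.026     ]
boss wrist [0.58231433 0.07471034 0.147     ] boss top [0.57744079 0.06824353 0.147     ] 2view (array([0.58568078, 0.07064229, 0.09958829]), np.float64(0.0045705211174563))
shaft top tip [0.5814509  0.07440341 0.169     ] tip top [0.57567584 0.06609    0.169     ]
snout edge [0.59733588 0.142108  ] [0.61596171 0.02697631] 99.1896047014383
snout edge [0.54152528 0.13184767] [0.56559746 0.01981728] 102.12686097861248
```

View pics/shaft.png

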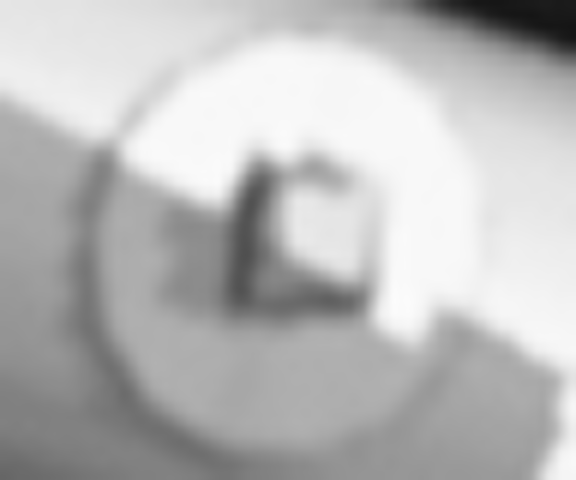

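The enlarged shaft shows its square base edges nearly parallel to the image axes: left edge near column 240, bottom edge near row 308. That puts the square at about the tool heading, 26°. The wrist positions are off along the last motion because the arm was still settling, so I'll look again at rest and closer.

```bash
python3 - <<'E'
from h import *
goal([.557,.059,.215],26)
c=calibration('wrist'); im=grab_frame('wrist'); cv2.imwrite('pics/w3.png',im); g=cv2.cvtColor(im,cv2.COLOR_BGR2GRAY); hsv=cv2.cvtColor(im,cv2.COLOR_BGR2HSV)
sub=np.zeros_like(g); sub[180:236,250:290]=((g>55)&(hsv[...,1]<90))[180:236,250:290]*255
k=max(cv2.findContours(sub,0,1)[0],key=cv2.contourArea); print(cv2.boundingRect(k))
P=np.array([onz(c,*p[0],.024)[:2] for p in k]).astype(np.float32); print("knob",cv2.minAreaRect(P))
E
```

```text
t=1.87 tcp [0.4774 0.0702 0.322 ] head 26.40 F [-3.2  2.3 -0. ] w 0.999 gf 0.0
 shift [0.44  0.305 0.714]  turn [-0.005 -0.005  0.009]
(267, 189, 14, 35)
knob ((0.4258604645729065, 0.05967864394187927), (0.055078476667404175, 0.020525820553302765), 26.287328720092773)
```

Call:
{"api": "send_rows", "payload": {"rows": [{"x":0.088,"y":0.061,"z":0.143,"wx":0,"wy":0,"wz":0,"hand":1},{"x":0.088,"y":0.061,"z":0.143,"wx":0,"wy":0,"wz":0,"hand":1},{"x":0.088,"y":0.061,"z":0.143,"wx":0,"wy":0,"wz":0,"hand":1},{"x":0.088,"y":0.061,"z":0.143,"wx":0,"wy":0,"wz":0,"hand":1},{"x":0.088,"y":0.061,"z":0.143,"wx":0,"wy":0,"wz":0,"hand":1},{"x":0,"y":0,"z":0,"wx":0,"wy":0,"wz":0,"hand":1},{"x":0,"y":0,"z":0,"wx":0,"wy":0,"wz":0,"hand":1},{"x":0,"y":0,"z":0,"wx":0,"wy":0,"wz":0,"hand":1},{"x":0,"y":0,"z":0,"wx":0,"wy":0,"wz":0,"hand":1},{"x":0,"y":0,"z":0,"wx":0,"wy":0,"wz":0,"hand":1}]}}

```text
time: 2.75
tool_pos: [0.5553, 0.0502, 0.2161]
tool_rot: [0.0, 0.975, 0.221, 0.002]
contact_force: [0.8, -0.2, 0.1]
gripper_width: 1.0
grasp_force: 0.0
```

```bash
python3 - <<'E'
from h import *
goal([.4245,.0596,.1],26.2)
c=calibration('wrist'); im=grab_frame('wrist'); cv2.imwrite('pics/w4.png',im); np.save('w4.npy',c,allow_pickle=True)
p=proj(c,[.577,.068,.16]).astype(int); print(p); x,y=max(p[0]-70,0),max(p[1]-50,0); print(x,y)
cv2.imwrite('pics/w4b.png',cv2.resize(im[y:y+100,x:x+140],None,fx=5.5,fy=5.5,interpolation=cv2.INTER_CUBIC))
E
```

```text
t=2.75 tcp [0.5553 0.0502 0.2161] head 25.55 F [ 0.8 -0.2  0.1] w 1.000 gf 0.0
 shift [-0.762 -0.434  0.771]  turn [ 0.002 -0.004 -0.014]
[271 193]
201 143
```

View pics/w4b.png

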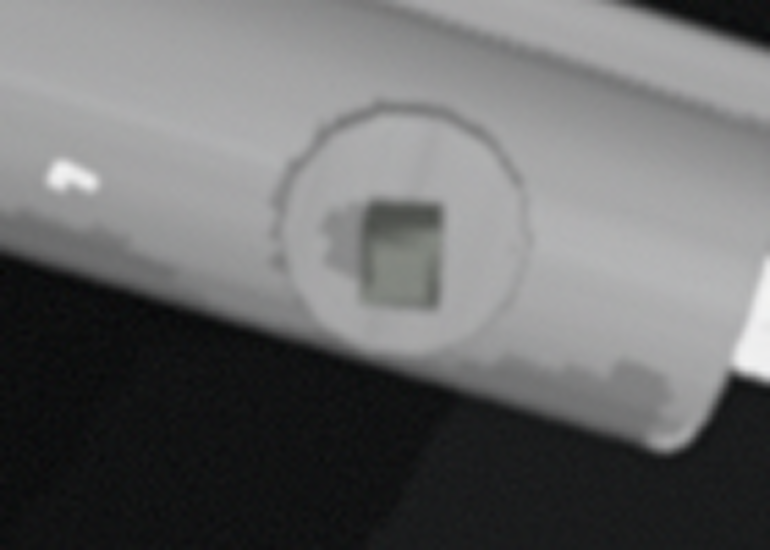

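The close view shows the boss circle centred at crop (406,230), which is full (274.8,184.8). The shaft is square with the image, its far edge at crop row 204 and its sides at columns 362–443. I'll compute its position and the snout axis.

```bash
python3 - <<'E'
from h import *
c=np.load('w4.npy',allow_pickle=True).item(); ct=calibration('top')
f=lambda u,v,z: onz(c,201+u/5.5,143+v/5.5,z)
print("boss",f(406,230,.147),"top view",onz(ct,240.1,210.9,.147),"tip",f(402,262,.169))
a,b=f(370,204,.169),f(443,205,.169); print("edge head",np.degrees(np.arctan2(*(a-b)[[1,0]])))
A,B=f(0,250,.115),f(640,447,.115); print("snout",np.degrees(np.arctan2(*(A-B)[[1,0]])))
# snout upper edge in full wrist picture, rail edges in top view
g=cv2.cvtColor(cv2.imread('pics/top0.png'),cv2.COLOR_BGR2GRAY)
pts=[]
for u in range(225,325,4):   # lower rail edge (bench side, last bright row)
    v=np.where(g[200:245,u]>120)[0].max()+200; pts.append(onz(ct,u,v,.02)[:2])
pts=np.array(pts); k=np.polyfit(pts[:,1],pts[:,0],1); r=pts[:,0]-np.polyval(k,pts[:,1]); ok=abs(r)<.003; k=np.polyfit(pts[ok,1],pts[ok,0],1)
print("rail edge head",90-np.degrees(np.arctan(k[0])),ok.sum(),len(ok),"x at y=-.05",np.polyval(k,-.05))
E
```

```text
boss [0.58075063 0.06763821 0.147     ] top view [0.57744079 0.06824353 0.147     ] tip [0.58131292 0.06795678 0.169     ]
edge head 114.7047897473114
snout 97.62413395211725
rail edge head 97.93641841456302 25 25 x at y=-.05 0.5612321002895699
```

Call:
{"api": "send_rows", "payload": {"rows": [{"x":-0.19,"y":-0.108,"z":0,"wx":0,"wy":0,"wz":-0.014,"hand":0.3},{"x":-0.19,"y":-0.108,"z":0,"wx":0,"wy":0,"wz":0,"hand":0.3},{"x":-0.19,"y":-0.108,"z":0,"wx":0,"wy":0,"wz":0,"hand":0.3},{"x":-0.19,"y":-0.108,"z":0,"wx":0,"wy":0,"wz":0,"hand":0.3},{"x":0,"y":0,"z":0.2,"wx":0,"wy":0,"wz":0,"hand":0.3},{"x":0,"y":0,"z":0.2,"wx":0,"wy":0,"wz":0,"hand":0.3},{"x":0,"y":0,"z":0.2,"wx":0,"wy":0,"wz":0,"hand":0.3},{"x":0,"y":0,"z":0.2,"wx":0,"wy":0,"wz":0,"hand":0.3},{"x":0,"y":0,"z":0,"wx":0,"wy":0,"wz":0,"hand":0.3},{"x":0,"y":0,"z":0,"wx":0,"wy":0,"wz":0,"hand":0.3}]}}

```text
time: 3.63
tool_pos: [0.423, 0.0586, 0.0935]
tool_rot: [-0.0, 0.974, 0.227, -0.001]
contact_force: [1.2, -0.6, 0.8]
gripper_width: 0.647
grasp_force: 0.0
```

```bash
python3 - <<'E'
from h import *
goal([.4245,.0596,.005],26.2)
c=calibration('wrist'); im=grab_frame('wrist'); cv2.imwrite('pics/w5.png',im)
print(proj(c,[.4245,.0596,.026])); g=cv2.cvtColor(im,cv2.COLOR_BGR2GRAY); hsv=cv2.cvtColor(im,cv2.COLOR_BGR2HSV)
cv2.imwrite('pics/w5b.png',im[120:420,100:460])
m=((g>50)&(hsv[...,1]<90)).astype(np.uint8); n,l,st,ce=cv2.connectedComponentsWithStats(m)
for i in range(1,n):
    if st[i,4]>300: print(st[i],ce[i].round(1))
E
```

```text
t=3.63 tcp [0.423  0.0586 0.0935] head 26.19 F [ 1.2 -0.6  0.8] w 0.647 gf 0.0
 shift [ 0.013 -0.001  0.59 ]  turn [-0.002  0.003 -0.   ]
[281.19201166 221.99953472]
[  141     0   419   141 28583] [421.3  45.6]
[ 267  182   29   72 1729] [281.1 218.1]
[ 483  241   77  123 5333] [532.5 303.9]
[193 252  30  48 573] [207.4 275. ]
[341 252  29  48 571] [355.2 274.8]
[376 278  49  32 922] [401.2 292.5]
[134 341  35  24 511] [151.7 352.3]
```

View pics/w5b.png

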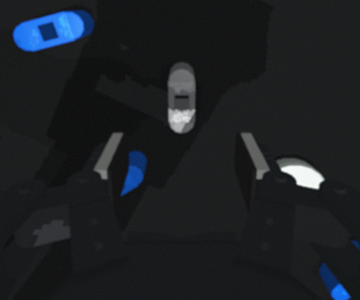

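The wrist view shows the grey knob midway between the fingers and aligned with the tool axis, bore at full (281,217). The blue look-alikes at full (148,150) and (233,293) are clear of the finger path. Descending and gripping.

Call:
{"api": "send_rows", "payload": {"rows": [{"x":0.024,"y":0,"z":0.15,"wx":0,"wy":0,"wz":0,"hand":0.3},{"x":0,"y":0,"z":0.15,"wx":0,"wy":0,"wz":0,"hand":0.3},{"x":0,"y":0,"z":0.15,"wx":0,"wy":0,"wz":0,"hand":0.3},{"x":0,"y":0,"z":0.1,"wx":0,"wy":0,"wz":0,"hand":0.3},{"x":0,"y":0,"z":0.04,"wx":0,"wy":0,"wz":0,"hand":0.3},{"x":0,"y":0,"z":0,"wx":0,"wy":0,"wz":0,"hand":0.3},{"x":0,"y":0,"z":0,"wx":0,"wy":0,"wz":0,"hand":-0.6},{"x":0,"y":0,"z":0,"wx":0,"wy":0,"wz":0,"hand":-1},{"x":0,"y":0,"z":0,"wx":0,"wy":0,"wz":0,"hand":-1},{"x":0,"y":0,"z":0,"wx":0,"wy":0,"wz":0,"hand":-1}]}}

```text
time: 4.52
tool_pos: [0.4293, 0.06, 0.0076]
tool_rot: [0.001, 0.974, 0.227, 0.002]
contact_force: [-0.1, -0.5, 7.5]
gripper_width: 0.217
grasp_force: 61.5
```

Call:
{"api": "send_rows", "payload": {"rows": [{"x":0,"y":0,"z":0,"wx":0,"wy":0,"wz":0,"hand":-1},{"x":0,"y":0,"z":0,"wx":0,"wy":0,"wz":0,"hand":-1},{"x":0,"y":0,"z":0,"wx":0,"wy":0,"wz":0,"hand":-1},{"x":0,"y":0,"z":-0.2,"wx":0,"wy":0,"wz":0,"hand":-1},{"x":0,"y":0,"z":-0.25,"wx":0,"wy":0,"wz":0,"hand":-1},{"x":0,"y":0,"z":-0.25,"wx":0,"wy":0,"wz":0,"hand":-1},{"x":0,"y":0,"z":-0.25,"wx":0,"wy":0,"wz":0,"hand":-1},{"x":0,"y":0,"z":-0.25,"wx":0,"wy":0,"wz":0,"hand":-1},{"x":0,"y":0,"z":-0.2,"wx":0,"wy":0,"wz":0,"hand":-1},{"x":0,"y":0,"z":0,"wx":0,"wy":0,"wz":0,"hand":-1}]}}

```text
time: 5.35
tool_pos: [0.4311, 0.06, 0.2243]
tool_rot: [0.002, 0.974, 0.227, 0.007]
contact_force: [0.6, 0.8, 1.4]
gripper_width: 0.221
grasp_force: 60.5
```

```bash
python3 - <<'E'
from h import *
goal([.5795,.068,.22],24.7)
c=calibration('wrist'); im=grab_frame('wrist'); cv2.imwrite('pics/w6.png',im)
s,t,R=pose(); print("tcp px",proj(c,t), "knob top px if centred", proj(c,t-R[:,2]*.021))
cv2.imwrite('pics/w6b.png',cv2.resize(im[200:330,190:370],None,fx=4,fy=4,interpolation=cv2.INTER_CUBIC))
E
```

```text
t=5.35 tcp [0.4311 0.06   0.2243] head 26.19 F [0.6 0.8 1.4] w 0.221 gf 60.5
 shift [0.911 0.389 0.043]  turn [ 0.009 -0.017  0.033]
tcp px [280.28373366 265.42441531] knob top px if centred [280.23570711 285.63643342]
```

View pics/w6b.png

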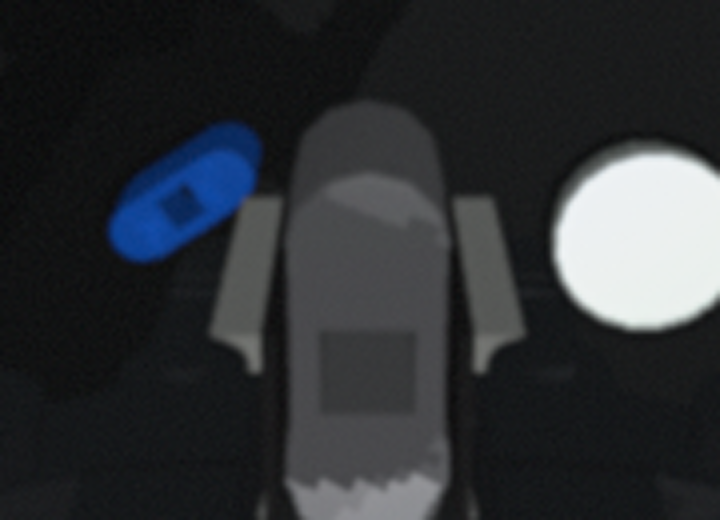

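The in-hand view shows the knob held straight between the pads, bore centred at crop (367,372), which is full (281.7,293). That is a few mm toward tool −x. I'll carry it above the shaft, allowing for that offset.

Call:
{"api": "send_rows", "payload": {"rows": [{"x":0.23,"y":0.097,"z":0.01,"wx":0,"wy":0,"wz":0,"hand":-1},{"x":0.23,"y":0.097,"z":0.01,"wx":0,"wy":0,"wz":0,"hand":-1},{"x":0.23,"y":0.097,"z":0.01,"wx":0,"wy":0,"wz":0,"hand":-1},{"x":0.23,"y":0.097,"z":0.01,"wx":0,"wy":0,"wz":0,"hand":-1},{"x":0,"y":0,"z":0,"wx":0.009,"wy":-0.017,"wz":0.033,"hand":-1},{"x":0,"y":0,"z":0,"wx":0,"wy":0,"wz":0,"hand":-1},{"x":0,"y":0,"z":0,"wx":0,"wy":0,"wz":0,"hand":-1},{"x":0,"y":0,"z":0,"wx":0,"wy":0,"wz":0,"hand":-1},{"x":0,"y":0,"z":0,"wx":0,"wy":0,"wz":0,"hand":-1},{"x":0,"y":0,"z":0,"wx":0,"wy":0,"wz":0,"hand":-1}]}}

```text
time: 6.23
tool_pos: [0.5762, 0.0688, 0.2101]
tool_rot: [-0.002, 0.977, 0.214, -0.007]
contact_force: [-0.6, 0.9, -0.0]
gripper_width: 0.217
grasp_force: 60.5
```

```bash
cat >> h.py <<'E'
def intool(u,v,zt):
    "pixel of the wrist camera -> point in tool frame on plane tool z = zt"
    c=calibration('wrist'); s,t,R=pose(); o,d=ray(c,u,v); o=R.T@(o-t); d=R.T@d; return o+d*(zt-o[2])/d[2]
E
python3 - <<'E'
from h import *
off=intool(281.75,293,-.0184); print("bore in tool",off)
a=np.radians(24.7); sh=np.array([.581,.0678]); tg=sh-off[0]*np.array([np.cos(a),np.sin(a)])-off[1]*np.array([np.sin(a),-np.cos(a)])
goal([*tg,.19],24.7); print(tg)
E
```

```text
bore in tool [-4.61113225e-03  9.27150007e-05 -1.84000000e-02]
t=6.23 tcp [0.5762 0.0688 0.2101] head 24.72 F [-0.6  0.9 -0. ] w 0.217 gf 60.5
 shift [0.059 0.02  0.133]  turn [-0.008  0.016  0.   ]
[0.58515051 0.06981107]
```

Call:
{"api": "send_rows", "payload": {"rows": [{"x":0.059,"y":0.02,"z":0,"wx":0,"wy":0,"wz":0,"hand":-1},{"x":0,"y":0,"z":0,"wx":-0.008,"wy":0.016,"wz":0,"hand":-1},{"x":0,"y":0,"z":0.06,"wx":0,"wy":0,"wz":0,"hand":-1},{"x":0,"y":0,"z":0.06,"wx":0,"wy":0,"wz":0,"hand":-1},{"x":0,"y":0,"z":0,"wx":0,"wy":0,"wz":0,"hand":-1},{"x":0,"y":0,"z":0,"wx":0,"wy":0,"wz":0,"hand":-1},{"x":0,"y":0,"z":0,"wx":0,"wy":0,"wz":0,"hand":-1},{"x":0,"y":0,"z":0,"wx":0,"wy":0,"wz":0,"hand":-1},{"x":0,"y":0,"z":0,"wx":0,"wy":0,"wz":0,"hand":-1},{"x":0,"y":0,"z":0,"wx":0,"wy":0,"wz":0,"hand":-1}]}}

```text
time: 7.07
tool_pos: [0.5864, 0.0697, 0.1918]
tool_rot: [-0.0, 0.977, 0.214, -0.0]
contact_force: [-0.3, -0.9, 0.0]
gripper_width: 0.22
grasp_force: 60.5
```

```bash
python3 - <<'E'
from h import *
im=grab_frame('wrist'); cv2.imwrite('pics/w7.png',im)
# dark bore on grey knob top: component around (282,293)
g=cv2.cvtColor(im,cv2.COLOR_BGR2GRAY); r=g[262:325,258:306]; print(g[262:326:4,282]); print(g[293,256:308:3])
t,m=cv2.threshold(r,0,255,cv2.THRESH_BINARY_INV+cv2.THRESH_OTSU); n,l,st,ce=cv2.connectedComponentsWithStats(m)
for i in range(1,n):
    if st[i,4]>100: print(st[i]+[258,262,0,0,0],ce[i]+[258,262])
goal([.5852,.0698,.19],24.7)
E
```

```text
[ 77  76  76  76  76  69  60  58  59  60  63  77  79  77  95 143]
[30 20 51 77 76 57 60 60 59 60 61 60 59 76 77 45 20 30]
[ 258  262   48   63 2739] [281.43081417 290.1343556 ]
t=7.12 tcp [0.5863 0.0697 0.1918] head 24.70 F [-1.   0.8 -0.6] w 0.217 gf 60.5
 shift [-0.007 -0.004  0.012]  turn [-0.  0. -0.]
```

Call:
{"api": "send_rows", "payload": {"rows": [{"x":-0.011,"y":0,"z":0,"wx":0,"wy":0,"wz":0,"hand":-1},{"x":0,"y":0,"z":0.03,"wx":0,"wy":0,"wz":0,"hand":-1},{"x":0,"y":0,"z":0.03,"wx":0,"wy":0,"wz":0,"hand":-1},{"x":0,"y":0,"z":0.03,"wx":0,"wy":0,"wz":0,"hand":-1},{"x":0,"y":0,"z":0.03,"wx":0,"wy":0,"wz":0,"hand":-1},{"x":0,"y":0,"z":0.02,"wx":0,"wy":0,"wz":0,"hand":-1},{"x":0,"y":0,"z":0.02,"wx":0,"wy":0,"wz":0,"hand":-1},{"x":0,"y":0,"z":0,"wx":0,"wy":0,"wz":0,"hand":-1},{"x":0,"y":0,"z":0,"wx":0,"wy":0,"wz":0,"hand":-1},{"x":0,"y":0,"z":0,"wx":0,"wy":0,"wz":0,"hand":-1}]}}

```text
time: 7.95
tool_pos: [0.5845, 0.0692, 0.1673]
tool_rot: [-0.0, 0.977, 0.214, -0.001]
contact_force: [-0.2, 0.9, -0.2]
gripper_width: 0.218
grasp_force: 60.4
```

The underside is about 9 mm below the shaft's top with no force, so the bore is on the shaft. Pushing it home.

Call:
{"api": "send_rows", "payload": {"rows": [{"x":0,"y":0,"z":0.02,"wx":0,"wy":0,"wz":0,"hand":-1},{"x":0,"y":0,"z":0.02,"wx":0,"wy":0,"wz":0,"hand":-1},{"x":0,"y":0,"z":0.02,"wx":0,"wy":0,"wz":0,"hand":-1},{"x":0,"y":0,"z":0.01,"wx":0,"wy":0,"wz":0,"hand":-1},{"x":0,"y":0,"z":0.01,"wx":0,"wy":0,"wz":0,"hand":-1},{"x":0,"y":0,"z":0,"wx":0,"wy":0,"wz":0,"hand":-1},{"x":0,"y":0,"z":0,"wx":0,"wy":0,"wz":0,"hand":-1},{"x":0,"y":0,"z":0,"wx":0,"wy":0,"wz":0,"hand":-1},{"x":0,"y":0,"z":0,"wx":0,"wy":0,"wz":0,"hand":-1},{"x":0,"y":0,"z":0,"wx":0,"wy":0,"wz":0,"hand":-1}]}}

```text
time: 8.78
tool_pos: [0.5845, 0.0692, 0.1551]
tool_rot: [-0.0, 0.977, 0.214, -0.001]
contact_force: [-0.5, 2.2, -1.5]
gripper_width: 0.214
grasp_force: 60.3
```

Call:
{"api": "send_rows", "payload": {"rows": [{"x":0,"y":0,"z":0.007,"wx":0,"wy":0,"wz":0,"hand":-1},{"x":0,"y":0,"z":0.007,"wx":0,"wy":0,"wz":0,"hand":-1},{"x":0,"y":0,"z":0.007,"wx":0,"wy":0,"wz":0,"hand":-1},{"x":0,"y":0,"z":0,"wx":0,"wy":0,"wz":0,"hand":-1},{"x":0,"y":0,"z":0,"wx":0,"wy":0,"wz":0,"hand":-1},{"x":0,"y":0,"z":0,"wx":0,"wy":0,"wz":0,"hand":-1},{"x":0,"y":0,"z":0,"wx":0,"wy":0,"wz":0,"hand":-1},{"x":0,"y":0,"z":0,"wx":0,"wy":0,"wz":0,"hand":-1},{"x":0,"y":0,"z":0,"wx":0,"wy":0,"wz":0,"hand":-1},{"x":0,"y":0,"z":0,"wx":0,"wy":0,"wz":0,"hand":-1}]}}

```text
time: 9.62
tool_pos: [0.5846, 0.0692, 0.1547]
tool_rot: [-0.0, 0.977, 0.214, -0.001]
contact_force: [-7.3, 2.0, 8.9]
gripper_width: 0.217
grasp_force: 61.8
```

It contacts at the expected height (0.1547) with 9 N, so the knob is home. Now I turn counter-clockwise about the bore axis, which lies 4.6 mm toward tool −x from the TCP.

Call:
{"api": "send_rows", "payload": {"rows": [{"x":-0.006,"y":-0.003,"z":0,"wx":0,"wy":0,"wz":0,"hand":-1},{"x":0,"y":0,"z":0,"wx":0,"wy":0,"wz":0,"hand":-1},{"x":0,"y":-0.0027,"z":0,"wx":0,"wy":0,"wz":-0.11,"hand":-1},{"x":0,"y":-0.0027,"z":0,"wx":0,"wy":0,"wz":-0.11,"hand":-1},{"x":0,"y":-0.0027,"z":0,"wx":0,"wy":0,"wz":-0.11,"hand":-1},{"x":0,"y":-0.0027,"z":0,"wx":0,"wy":0,"wz":-0.11,"hand":-1},{"x":0,"y":-0.0027,"z":0,"wx":0,"wy":0,"wz":-0.11,"hand":-1},{"x":0,"y":-0.0027,"z":0,"wx":0,"wy":0,"wz":-0.11,"hand":-1},{"x":0,"y":0,"z":0,"wx":0,"wy":0,"wz":0,"hand":-1},{"x":0,"y":0,"z":0,"wx":0,"wy":0,"wz":0,"hand":-1}]}}

```text
time: 10.45
tool_pos: [0.5826, 0.0717, 0.1547]
tool_rot: [-0.001, 0.889, 0.457, 0.0]
contact_force: [-5.2, 3.9, 8.4]
gripper_width: 0.218
grasp_force: 61.6
```

```bash
python3 - <<'E'
from h import *
goal([.5845,.0692,.1547],24.7+83); print(manip.state()["ft_torque"])
E
```

```text
t=10.45 tcp [0.5826 0.0717 0.1547] head 54.42 F [-5.2  3.9  8.4] w 0.218 gf 61.6
 shift [-0.006  0.02  -0.   ]  turn [ 0.    -0.002 -1.184]
[ 0.75110236  0.78720706 -0.02502854]
```

Call:
{"api": "send_rows", "payload": {"rows": [{"x":0,"y":-0.0028,"z":0,"wx":0,"wy":0,"wz":-0.115,"hand":-1},{"x":0,"y":-0.0028,"z":0,"wx":0,"wy":0,"wz":-0.115,"hand":-1},{"x":0,"y":-0.0028,"z":0,"wx":0,"wy":0,"wz":-0.115,"hand":-1},{"x":0,"y":-0.0028,"z":0,"wx":0,"wy":0,"wz":-0.115,"hand":-1},{"x":0,"y":-0.0028,"z":0,"wx":0,"wy":0,"wz":-0.115,"hand":-1},{"x":0,"y":-0.0028,"z":0,"wx":0,"wy":0,"wz":-0.115,"hand":-1},{"x":0,"y":-0.0028,"z":0,"wx":0,"wy":0,"wz":-0.115,"hand":-1},{"x":0,"y":-0.0028,"z":0,"wx":0,"wy":0,"wz":-0.115,"hand":-1},{"x":0,"y":0,"z":0,"wx":0,"wy":0,"wz":0,"hand":-1},{"x":0,"y":0,"z":0,"wx":0,"wy":0,"wz":0,"hand":-1}]}}

```text
time: 11.28
tool_pos: [0.5788, 0.0726, 0.1547]
tool_rot: [-0.001, 0.67, 0.742, -0.0]
contact_force: [-8.7, 4.7, 9.4]
gripper_width: 0.217
grasp_force: 61.8
```

Call:
{"api": "send_rows", "payload": {"rows": [{"x":0,"y":-0.0028,"z":0,"wx":0,"wy":0,"wz":-0.1,"hand":-1},{"x":0,"y":-0.0028,"z":0,"wx":0,"wy":0,"wz":-0.1,"hand":-1},{"x":0,"y":-0.0014,"z":0,"wx":0,"wy":0,"wz":-0.06,"hand":-1},{"x":0,"y":0,"z":0,"wx":0,"wy":0,"wz":0,"hand":-1},{"x":0,"y":0,"z":0,"wx":0,"wy":0,"wz":0,"hand":-1},{"x":0,"y":0,"z":0,"wx":0,"wy":0,"wz":0,"hand":-1},{"x":0,"y":0,"z":0,"wx":0,"wy":0,"wz":0,"hand":-1},{"x":0,"y":0,"z":0,"wx":0,"wy":0,"wz":0,"hand":-1},{"x":0,"y":0,"z":0,"wx":0,"wy":0,"wz":0,"hand":-1},{"x":0,"y":0,"z":0,"wx":0,"wy":0,"wz":0,"hand":-1}]}}

```text
time: 12.12
tool_pos: [0.5777, 0.0724, 0.1547]
tool_rot: [-0.001, 0.591, 0.807, -0.0]
contact_force: [-7.7, 3.5, 9.3]
gripper_width: 0.215
grasp_force: 61.8
```

```bash
python3 - <<'E'
from h import *
goal([.5845,.0692,.1547],24.7+83); print(manip.state()["ft_torque"])
E
```

```text
t=12.12 tcp [0.5777 0.0724 0.1547] head 107.52 F [-7.7  3.5  9.3] w 0.215 gf 61.8
 shift [-0.034  0.037 -0.   ]  turn [-0.002 -0.002 -0.004]
[ 0.66923714  1.2917262  -0.00196029]
```

Call:
{"api": "send_rows", "payload": {"rows": [{"x":0,"y":-0.0014,"z":0,"wx":0,"wy":0,"wz":-0.06,"hand":-1},{"x":0,"y":-0.0014,"z":0,"wx":0,"wy":0,"wz":-0.06,"hand":-1},{"x":0,"y":0,"z":0,"wx":0,"wy":0,"wz":-0.04,"hand":-1},{"x":0,"y":0,"z":0,"wx":0,"wy":0,"wz":0,"hand":-1},{"x":0,"y":0,"z":0,"wx":0,"wy":0,"wz":0,"hand":-1},{"x":0,"y":0,"z":0,"wx":0,"wy":0,"wz":0,"hand":-1},{"x":0,"y":0,"z":0,"wx":0,"wy":0,"wz":0,"hand":-1},{"x":0,"y":0,"z":0,"wx":0,"wy":0,"wz":0,"hand":-1},{"x":0,"y":0,"z":0,"wx":0,"wy":0,"wz":0,"hand":-1},{"x":0,"y":0,"z":0,"wx":0,"wy":0,"wz":0,"hand":-1}]}}

```text
time: 12.95
tool_pos: [0.5769, 0.0722, 0.1547]
tool_rot: [-0.002, 0.54, 0.842, -0.0]
contact_force: [-9.4, 3.5, 9.9]
gripper_width: 0.217
grasp_force: 61.9
```

```bash
python3 - <<'E'
from h import *
goal([.5777,.0724,.1547],24.7+90); print(manip.state()["ft_torque"],manip.state()["joint_efforts"][5])
E
```

```text
t=12.95 tcp [0.5769 0.0722 0.1547] head 114.70 F [-9.4  3.5  9.9] w 0.217 gf 61.9
 shift [-0.001  0.005 -0.   ]  turn [-0.003 -0.003  0.   ]
[ 0.69744553  1.50650451 -0.10061973] -0.12565672863274813
```

The torque has risen to −0.1 N m after 90° of turning, so the shutter is at its stop. Release, lift, and go over the long cell.

Call:
{"api": "send_rows", "payload": {"rows": [{"x":0,"y":0,"z":-0.01,"wx":0,"wy":0,"wz":0,"hand":0},{"x":0,"y":0,"z":0,"wx":0,"wy":0,"wz":0,"hand":0},{"x":0,"y":0,"z":0,"wx":0,"wy":0,"wz":0,"hand":0},{"x":0,"y":0,"z":0,"wx":0,"wy":0,"wz":0,"hand":0},{"x":0,"y":0,"z":-0.05,"wx":0,"wy":0,"wz":0,"hand":0},{"x":0,"y":0,"z":-0.15,"wx":0,"wy":0,"wz":0,"hand":0},{"x":0,"y":0,"z":-0.2,"wx":0,"wy":0,"wz":0,"hand":0},{"x":0,"y":0,"z":-0.2,"wx":0,"wy":0,"wz":0,"hand":0},{"x":0,"y":0,"z":-0.2,"wx":0,"wy":0,"wz":0,"hand":0},{"x":0,"y":0,"z":-0.2,"wx":0,"wy":0,"wz":0,"hand":0}]}}

```text
time: 13.78
tool_pos: [0.5777, 0.0714, 0.3057]
tool_rot: [-0.0, 0.54, 0.842, -0.0]
contact_force: [0.2, 0.5, -0.2]
gripper_width: 0.498
grasp_force: 0.0
```

Call:
{"api": "send_rows", "payload": {"rows": [{"x":-0.182,"y":-0.153,"z":0,"wx":0,"wy":0,"wz":0,"hand":0.3},{"x":-0.182,"y":-0.153,"z":0,"wx":0,"wy":0,"wz":0,"hand":0.3},{"x":-0.182,"y":-0.153,"z":0,"wx":0,"wy":0,"wz":0,"hand":0.3},{"x":-0.182,"y":-0.153,"z":0,"wx":0,"wy":0,"wz":0,"hand":0.3},{"x":-0.182,"y":-0.153,"z":0,"wx":0,"wy":0,"wz":0,"hand":0.3},{"x":-0.182,"y":-0.153,"z":0,"wx":0,"wy":0,"wz":0,"hand":0.3},{"x":-0.182,"y":-0.153,"z":0,"wx":0,"wy":0,"wz":0,"hand":0.3},{"x":-0.182,"y":-0.153,"z":0,"wx":0,"wy":0,"wz":0,"hand":0.3},{"x":-0.182,"y":-0.153,"z":0,"wx":0,"wy":0,"wz":0,"hand":0.3},{"x":-0.182,"y":-0.153,"z":0,"wx":0,"wy":0,"wz":0,"hand":0.3}]}}

```text
time: 14.62
tool_pos: [0.4825, -0.2741, 0.3045]
tool_rot: [0.0, 0.54, 0.842, -0.0]
contact_force: [1.3, -0.2, -0.2]
gripper_width: 0.648
grasp_force: 0.0
```

Call:
{"api": "send_rows", "payload": {"rows": [{"x":-0.182,"y":-0.153,"z":0,"wx":0,"wy":0,"wz":0,"hand":0.3},{"x":-0.182,"y":-0.153,"z":0,"wx":0,"wy":0,"wz":0,"hand":0.3},{"x":0,"y":0,"z":0.08,"wx":0,"wy":0,"wz":-0.15,"hand":0.3},{"x":0,"y":0,"z":0.08,"wx":0,"wy":0,"wz":-0.15,"hand":0.3},{"x":0,"y":0,"z":0.08,"wx":0,"wy":0,"wz":-0.15,"hand":0.3},{"x":0,"y":0,"z":0.08,"wx":0,"wy":0,"wz":-0.15,"hand":0.3},{"x":0,"y":0,"z":0.08,"wx":0,"wy":0,"wz":-0.15,"hand":0.3},{"x":0,"y":0,"z":0.08,"wx":0,"wy":0,"wz":-0.15,"hand":0.3},{"x":0,"y":0,"z":0,"wx":0,"wy":0,"wz":-0.15,"hand":0.3},{"x":0,"y":0,"z":0,"wx":0,"wy":0,"wz":-0.15,"hand":0.3}]}}

```text
time: 15.45
tool_pos: [0.4638, -0.3408, 0.2308]
tool_rot: [-0.001, 0.096, 0.995, 0.001]
contact_force: [0.8, 0.4, 0.5]
gripper_width: 0.65
grasp_force: 0.0
```

```bash
python3 - <<'E'
from h import *
goal([.463,-.34,.2],173.65)
ct=calibration('top'); im=grab_frame('top'); cv2.imwrite('pics/top1.png',im)
cv2.imwrite('pics/top1s.png',cv2.resize(im[190:235,205:275],None,fx=8,fy=8,interpolation=cv2.INTER_CUBIC))
print(proj(ct,[.577,.068,.173]))
E
```

```text
t=15.45 tcp [ 0.4638 -0.3408  0.2308] head 169.02 F [0.8 0.4 0.5] w 0.650 gf 0.0
 shift [0.006 0.004 0.205]  turn [ 0.001 -0.004 -0.103]
[239.64116444 209.78211777]
```

Call:
{"api": "send_rows", "payload": {"rows": [{"x":0,"y":0,"z":0.1,"wx":0,"wy":0,"wz":-0.103,"hand":0.3},{"x":0,"y":0,"z":0.1,"wx":0,"wy":0,"wz":0,"hand":0.3},{"x":0,"y":0,"z":0,"wx":0,"wy":0,"wz":0,"hand":0.3},{"x":0,"y":0,"z":0,"wx":0,"wy":0,"wz":0,"hand":0.3},{"x":0,"y":0,"z":0,"wx":0,"wy":0,"wz":0,"hand":0.3},{"x":0,"y":0,"z":0,"wx":0,"wy":0,"wz":0,"hand":0.3},{"x":0,"y":0,"z":0,"wx":0,"wy":0,"wz":0,"hand":0.3},{"x":0,"y":0,"z":0,"wx":0,"wy":0,"wz":0,"hand":0.3},{"x":0,"y":0,"z":0,"wx":0,"wy":0,"wz":0,"hand":0.3},{"x":0,"y":0,"z":0,"wx":0,"wy":0,"wz":0,"hand":0.3}]}}

```text
time: 16.33
tool_pos: [0.4644, -0.3412, 0.2021]
tool_rot: [-0.0, 0.058, 0.998, -0.0]
contact_force: [1.0, -0.8, -0.9]
gripper_width: 0.645
grasp_force: 0.0
```

```bash
python3 - <<'E'
from h import *
goal([.463,-.34,.2],173.65)
c=calibration('wrist'); im=grab_frame('wrist'); cv2.imwrite('pics/w8.png',im); np.save('w8.npy',c,allow_pickle=True)
print("lid px",proj(c,[.443,-.338,.053]))
t=cv2.resize(cv2.imread('pics/top1.png')[190:235,205:275],(210,135),interpolation=cv2.INTER_CUBIC)
W=cv2.resize(im[100:300,160:400],None,fx=3,fy=3,interpolation=cv2.INTER_CUBIC); W[465:,510:]=t; cv2.imwrite('pics/w8b.png',W)
E
```

```text
t=16.33 tcp [ 0.4644 -0.3412  0.2021] head 173.33 F [ 1.  -0.8 -0.9] w 0.645 gf 0.0
 shift [0.01  0.007 0.014]  turn [-0.    -0.001 -0.007]
lid px [281.41293956 174.53965802]
```

View pics/w8b.png

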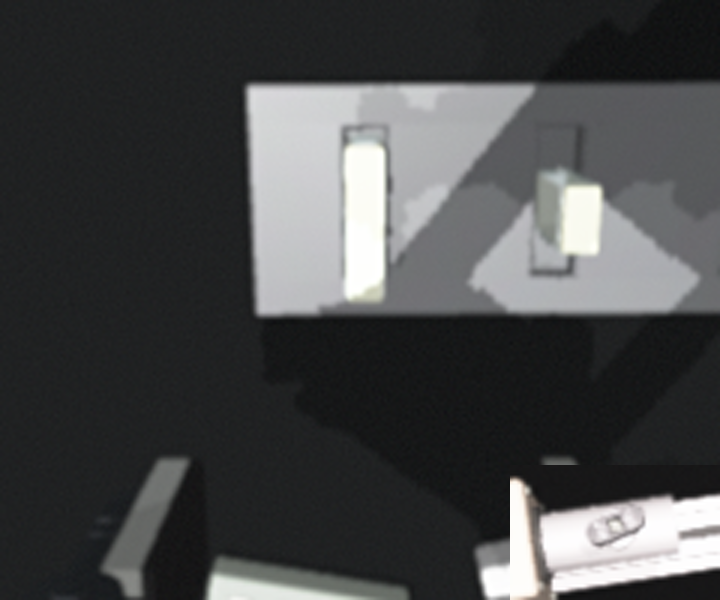

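The wrist view shows the long cell's lid centred at crop (365,221), which is full (281.7,173.7), aligned with the tool. The top-view inset shows the knob sitting on the snout's boss.

```bash
python3 - <<'E'
from h import *
c=np.load('w8.npy',allow_pickle=True).item(); p=onz(c,281.7,173.7,.053); print(p)
a,b=[onz(c,160+365.5/3,100+v/3,.053) for v in(145,298)]; print(a,b)
goal([p[0],p[1],.021],173.6)
E
```

```text
[ 0.44219334 -0.33761611  0.053     ]
[ 0.41748064 -0.33458668  0.053     ] [ 0.46851485 -0.34056563  0.053     ]
t=16.38 tcp [ 0.4643 -0.3411  0.202 ] head 173.33 F [-0.9 -0.1  0.9] w 0.651 gf 0.0
 shift [0.148 0.006 1.207]  turn [-0.    -0.001 -0.006]
```

Call:
{"api": "send_rows", "payload": {"rows": [{"x":0.148,"y":0.006,"z":0,"wx":0,"wy":0,"wz":-0.006,"hand":0.2},{"x":0,"y":0,"z":0.17,"wx":0,"wy":0,"wz":0,"hand":0.2},{"x":0,"y":0,"z":0.17,"wx":0,"wy":0,"wz":0,"hand":0.2},{"x":0,"y":0,"z":0.17,"wx":0,"wy":0,"wz":0,"hand":0.2},{"x":0,"y":0,"z":0.17,"wx":0,"wy":0,"wz":0,"hand":0.2},{"x":0,"y":0,"z":0.17,"wx":0,"wy":0,"wz":0,"hand":0.2},{"x":0,"y":0,"z":0.17,"wx":0,"wy":0,"wz":0,"hand":0.2},{"x":0,"y":0,"z":0.1,"wx":0,"wy":0,"wz":0,"hand":0.2},{"x":0,"y":0,"z":0.08,"wx":0,"wy":0,"wz":0,"hand":0.2},{"x":0,"y":0,"z":0,"wx":0,"wy":0,"wz":0,"hand":0.2}]}}

```text
time: 17.22
tool_pos: [0.4406, -0.336, 0.0188]
tool_rot: [-0.003, 0.056, 0.998, 0.002]
contact_force: [-0.1, 0.5, -0.3]
gripper_width: 0.597
grasp_force: 0.0
```

Call:
{"api": "send_rows", "payload": {"rows": [{"x":0,"y":0,"z":0,"wx":0,"wy":0,"wz":0,"hand":0},{"x":0,"y":0,"z":0,"wx":0,"wy":0,"wz":0,"hand":-0.3},{"x":0,"y":0,"z":0,"wx":0,"wy":0,"wz":0,"hand":-0.5},{"x":0,"y":0,"z":0,"wx":0,"wy":0,"wz":0,"hand":-0.6},{"x":0,"y":0,"z":0,"wx":0,"wy":0,"wz":0,"hand":-0.7},{"x":0,"y":0,"z":0,"wx":0,"wy":0,"wz":0,"hand":-1},{"x":0,"y":0,"z":0,"wx":0,"wy":0,"wz":0,"hand":-1},{"x":0,"y":0,"z":0,"wx":0,"wy":0,"wz":0,"hand":-1},{"x":0,"y":0,"z":0,"wx":0,"wy":0,"wz":0,"hand":-1},{"x":0,"y":0,"z":0,"wx":0,"wy":0,"wz":0,"hand":-1}]}}

```text
time: 18.05
tool_pos: [0.4429, -0.3383, 0.0231]
tool_rot: [0.0, 0.056, 0.998, -0.001]
contact_force: [-0.6, -0.2, 6.0]
gripper_width: 0.134
grasp_force: 60.1
```

```bash
python3 - <<'E'
from h import *
goal([.4422,-.3376,.3],173.6)
E
```

```text
t=18.05 tcp [ 0.4429 -0.3383  0.0231] head 173.61 F [-0.6 -0.2  6. ] w 0.134 gf 60.1
 shift [ 0.004  0.002 -1.846]  turn [-0.001  0.     0.   ]
```

Call:
{"api": "send_rows", "payload": {"rows": [{"x":0,"y":0,"z":-0.06,"wx":0,"wy":0,"wz":0,"hand":-1},{"x":0,"y":0,"z":-0.1,"wx":0,"wy":0,"wz":0,"hand":-1},{"x":0,"y":0,"z":-0.2,"wx":0,"wy":0,"wz":0,"hand":-1},{"x":0,"y":0,"z":-0.22,"wx":0,"wy":0,"wz":0,"hand":-1},{"x":0,"y":0,"z":-0.22,"wx":0,"wy":0,"wz":0,"hand":-1},{"x":0,"y":0,"z":-0.22,"wx":0,"wy":0,"wz":0,"hand":-1},{"x":0,"y":0,"z":-0.22,"wx":0,"wy":0,"wz":0,"hand":-1},{"x":0,"y":0,"z":-0.22,"wx":0,"wy":0,"wz":0,"hand":-1},{"x":0,"y":0,"z":-0.22,"wx":0,"wy":0,"wz":0,"hand":-1},{"x":0,"y":0,"z":-0.16,"wx":0,"wy":0,"wz":0,"hand":-1}]}}

```text
time: 18.88
tool_pos: [0.4426, -0.3376, 0.3014]
tool_rot: [0.001, 0.056, 0.998, -0.001]
contact_force: [1.0, -0.9, 0.4]
gripper_width: 0.13
grasp_force: 59.4
```

Call:
{"api": "send_rows", "payload": {"rows": [{"x":-0.09,"y":0.22,"z":0,"wx":0,"wy":0,"wz":0,"hand":-1},{"x":-0.09,"y":0.22,"z":0,"wx":0,"wy":0,"wz":0,"hand":-1},{"x":-0.09,"y":0.22,"z":0,"wx":0,"wy":0,"wz":0,"hand":-1},{"x":-0.09,"y":0.22,"z":0,"wx":0,"wy":0,"wz":0,"hand":-1},{"x":-0.09,"y":0.22,"z":0,"wx":0,"wy":0,"wz":0,"hand":-1},{"x":-0.09,"y":0.22,"z":0,"wx":0,"wy":0,"wz":0,"hand":-1},{"x":-0.09,"y":0.22,"z":0,"wx":0,"wy":0,"wz":0,"hand":-1},{"x":-0.09,"y":0.22,"z":0,"wx":0,"wy":0,"wz":0,"hand":-1},{"x":-0.09,"y":0.22,"z":0,"wx":0,"wy":0,"wz":0,"hand":-1},{"x":0,"y":0,"z":0,"wx":0,"wy":0,"wz":0.12,"hand":-1}]}}

```text
time: 19.72
tool_pos: [0.5976, -0.0507, 0.2973]
tool_rot: [-0.001, 0.101, 0.995, 0.001]
contact_force: [0.1, -0.9, -0.1]
gripper_width: 0.133
grasp_force: 59.5
```

Call:
{"api": "send_rows", "payload": {"rows": [{"x":0,"y":0,"z":0,"wx":0,"wy":0,"wz":0.15,"hand":-1},{"x":0,"y":0,"z":0,"wx":0,"wy":0,"wz":0.15,"hand":-1},{"x":0,"y":0,"z":0,"wx":0,"wy":0,"wz":0.15,"hand":-1},{"x":0,"y":0,"z":0,"wx":0,"wy":0,"wz":0.15,"hand":-1},{"x":0,"y":0,"z":0,"wx":0,"wy":0,"wz":0.15,"hand":-1},{"x":0,"y":0,"z":0,"wx":0,"wy":0,"wz":0.15,"hand":-1},{"x":0,"y":0,"z":0,"wx":0,"wy":0,"wz":0.15,"hand":-1},{"x":0,"y":0,"z":0,"wx":0,"wy":0,"wz":0.15,"hand":-1},{"x":0,"y":0,"z":0,"wx":0,"wy":0,"wz":0.15,"hand":-1},{"x":0,"y":0,"z":0,"wx":0,"wy":0,"wz":0.15,"hand":-1}]}}

```text
time: 20.55
tool_pos: [0.5958, -0.0558, 0.2975]
tool_rot: [-0.001, 0.64, 0.768, -0.0]
contact_force: [0.4, -0.7, 0.2]
gripper_width: 0.131
grasp_force: 59.4
```

```bash
python3 - <<'E'
from h import *
goal([.5966,-.0562,.112],97.8)
E
```

```text
t=20.55 tcp [ 0.5958 -0.0558  0.2975] head 100.37 F [ 0.4 -0.7  0.2] w 0.131 gf 59.4
 shift [-0.005  0.007  1.236]  turn [-0.003 -0.001  0.057]
```

Call:
{"api": "send_rows", "payload": {"rows": [{"x":-0.005,"y":0.007,"z":0,"wx":-0.003,"wy":0,"wz":0.057,"hand":-1},{"x":0,"y":0,"z":0.17,"wx":0,"wy":0,"wz":0,"hand":-1},{"x":0,"y":0,"z":0.17,"wx":0,"wy":0,"wz":0,"hand":-1},{"x":0,"y":0,"z":0.17,"wx":0,"wy":0,"wz":0,"hand":-1},{"x":0,"y":0,"z":0.17,"wx":0,"wy":0,"wz":0,"hand":-1},{"x":0,"y":0,"z":0.17,"wx":0,"wy":0,"wz":0,"hand":-1},{"x":0,"y":0,"z":0.17,"wx":0,"wy":0,"wz":0,"hand":-1},{"x":0,"y":0,"z":0.12,"wx":0,"wy":0,"wz":0,"hand":-1},{"x":0,"y":0,"z":0.08,"wx":0,"wy":0,"wz":0,"hand":-1},{"x":0,"y":0,"z":0,"wx":0,"wy":0,"wz":0,"hand":-1}]}}

```text
time: 21.38
tool_pos: [0.5952, -0.0559, 0.111]
tool_rot: [-0.003, 0.655, 0.755, -0.001]
contact_force: [0.1, 0.7, -0.6]
gripper_width: 0.133
grasp_force: 59.4
```

Call:
{"api": "send_rows", "payload": {"rows": [{"x":0,"y":0,"z":0,"wx":0,"wy":0,"wz":0,"hand":-1},{"x":0,"y":0,"z":0,"wx":0,"wy":0,"wz":0,"hand":-1},{"x":0,"y":0,"z":0,"wx":0,"wy":0,"wz":0,"hand":-1},{"x":0,"y":0,"z":0,"wx":0,"wy":0,"wz":0,"hand":-1},{"x":0,"y":0,"z":0,"wx":0,"wy":0,"wz":0,"hand":-1},{"x":0,"y":0,"z":0,"wx":0,"wy":0,"wz":0,"hand":-1},{"x":0,"y":0,"z":0,"wx":0,"wy":0,"wz":0,"hand":-1},{"x":0,"y":0,"z":0,"wx":0,"wy":0,"wz":0,"hand":-1},{"x":0,"y":0,"z":0,"wx":0,"wy":0,"wz":0,"hand":-1},{"x":0,"y":0,"z":0,"wx":0,"wy":0,"wz":0,"hand":-1}]}}

```text
time: 22.22
tool_pos: [0.5976, -0.0564, 0.1146]
tool_rot: [0.0, 0.655, 0.756, 0.001]
contact_force: [0.7, 0.4, -0.3]
gripper_width: 0.138
grasp_force: 59.4
```

```bash
python3 - <<'E'
from h import *
goal([.5966,-.0562,.112],97.8)
im=grab_frame('wrist'); cv2.imwrite('pics/w9.png',im); c=calibration('wrist')
# snout side edges, in wrist frame: mouth region points on axis plane z=.115
g=cv2.cvtColor(im,cv2.COLOR_BGR2GRAY)
print("mouth px",proj(c,[.5864,.0181,.115]),"shaft",proj(c,[.58,.0678,.173]))
for r in range(0,200,25): print(r,g[r,120:440:10])
s,t,R=pose(); print(intool(281,300,-.03))
E
```

```text
t=22.22 tcp [ 0.5976 -0.0564  0.1146] head 98.14 F [ 0.7  0.4 -0.3] w 0.138 gf 59.4
 shift [ 0.002 -0.007  0.018]  turn [ 0.001 -0.001  0.008]
mouth px [277.71931357 118.39013193] shaft [ 277.27606677 -121.51663777]
0 [ 31  33  34  34  33  30  28  30  30  31 203 224 242 129  66  98 184 184
 178 161  64 157 177  34  33  32  33  34  32  35  34  32]
25 [ 23  23  33  33  32  33  33  30  30  30 201 226 242 246 252  62  66  64
  62  58 156 201 127  34  33  33  33  34  33  34  34  34]
50 [ 21  24  23  24  22  21  19  31  30  32 131 146 158 247 252 254 251 246
 242 234 226 199  57  34  33  35  33  32  35  35  33  33]
75 [ 23  22  23  25  23  24  22  19  19  22 103 151 161 164 168 171 166 165
 215 235 225 193  32  35  34  32  35  33  33  36  34  34]
100 [ 20  21  19  19  20  19  22  19  19  21  49 154 161 165 168 173 167 166
 166 160 156 164  35  37  35  33  33  35  33  34  33  33]
125 [ 25  23  19  21  22  20  19  20  19  19  19  19 159 161 241 249 136 248
 253 217 194  23  23  23  25  25  24  23  23  34  34  33]
150 [ 24  26  25  24  25  22  19  19  21  23  20  20 158 160 246 249 134 248
 245 246 140  26  25  25  26  23  22  27  23  24  34  34]
175 [ 34  34  33  34  34  31  23  24  24  25  24  24 141 245 246 248 129 169
 161 166 100  25  24  25  22  25  25  21  33  34  36  34]
[-0.00149726  0.00084944 -0.03      ]
```

The snout edges in the wrist picture centre at column 278 against a predicted 277.7, so the axis estimate agrees. A 1 mm trim remains.

Call:
{"api": "send_rows", "payload": {"rows": [{"x":0,"y":-0.007,"z":0.016,"wx":0,"wy":0,"wz":0.006,"hand":-1},{"x":0,"y":0,"z":0,"wx":0,"wy":0,"wz":0,"hand":-1},{"x":0,"y":0,"z":0,"wx":0,"wy":0,"wz":0,"hand":-1},{"x":0,"y":0,"z":0,"wx":0,"wy":0,"wz":0,"hand":-1},{"x":0,"y":0,"z":0,"wx":0,"wy":0,"wz":0,"hand":-1},{"x":0,"y":0,"z":0,"wx":0,"wy":0,"wz":0,"hand":-1},{"x":0,"y":0,"z":0,"wx":0,"wy":0,"wz":0,"hand":-1},{"x":0,"y":0,"z":0,"wx":0,"wy":0,"wz":0,"hand":-1},{"x":0,"y":0,"z":0,"wx":0,"wy":0,"wz":0,"hand":-1},{"x":0,"y":0,"z":0,"wx":0,"wy":0,"wz":0,"hand":-1}]}}

```text
time: 23.1
tool_pos: [0.5967, -0.0566, 0.1123]
tool_rot: [0.0, 0.657, 0.754, 0.001]
contact_force: [-0.6, -0.1, -0.7]
gripper_width: 0.135
grasp_force: 59.4
```

```bash
python3 - <<'E'
from h import *
from plant import job_done
goal([.5966,-.0562,.112],97.8)
s=manip.state()
if s["grasp_force"]>20 and s["gripper_width"]>.1: print(job_done())
E
```

```text
t=23.10 tcp [ 0.5967 -0.0566  0.1123] head 97.87 F [-0.6 -0.1 -0.7] w 0.135 gf 59.4
 shift [ 0.003 -0.     0.002]  turn [ 0.002 -0.001  0.001]
the job is handed in; nothing more can be done
None
```

I handed the job in at about 23 s; no verdict came back. By my measurements the knob is home, the shutter was turned to its stop, and the long cell is held by its frosted sides in the light path, within about 1 mm of where I measured its centre.

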